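Find the spice tube's own hole in the rack

TASK

Take the spice tube that stands alone on the cork coaster and find its hole in the empty spice rack: starting at the widest hole and stepping down one hole at a time, push its shaft gently down through the plate, going on until you come to the narrowest hole that it still passes. Leave it standing there, pushed fully home with its cap resting on the plate. Never force it into a hole that is too small, and leave the two tubes on the wooden board and all the other kitchen things where they are.

Things in the scene. Friction and masses are not known exactly. Their poses are not given: they have to be found in the camera images.
- rack: Empty spice rack, fixed: stand 80 (x) by 190 (y) by 120 mm high, turned up to 0.35 rad. Its top is a 10 mm plate with four round holes 40 mm apart along y, narrowing to +y, edges chamfered 1 mm. The plate sits stiffly (over 25 N to shift) up to 6 mm off its middle along y: seen, not in this pose. 64 mm free below, then a drawer left slightly out (unused). Origin: underside centre.
- hole0 (a point): Nominal place, fixed in the stand, of the widest hole (-y end of the rack), bore 25.2 mm, at the height of the plate's top, 120 mm above the worktop; axes as the rack's. The real hole lies up to 6 mm from here along y, all four shifted alike.
- hole1 (a point): Nominal place, fixed in the stand, of the second hole, bore 22.2 mm, at the height of the plate's top, 120 mm above the worktop; axes as the rack's. The real hole lies up to 6 mm from here along y, all four shifted alike.
- hole2 (a point): Nominal place, fixed in the stand, of the third hole, bore 19.2 mm, at the height of the plate's top, 120 mm above the worktop; axes as the rack's. The real hole lies up to 6 mm from here along y, all four shifted alike.
- hole3 (a point): Nominal place, fixed in the stand, of the narrowest hole (+y end), bore 16.2 mm, at the height of the plate's top, 120 mm above the worktop; axes as the rack's. The real hole lies up to 6 mm from here along y, all four shifted alike.
- tube_a: A spice tube, 70-140 g, one of three upright: steel shaft 62 mm long, 1.5 mm chamfer at the foot, under a wooden cap 32 mm across, 42 mm high. Shafts are 21, 18 and 15 mm thick; whose is whose is not told. Home, the cap's underside is on the plate. In a hole too small the foot sinks under 4 mm; keep well under 20 N. Origin: centre of the foot, z to the cap. One is on the coaster, which varies.
- tube_b: A spice tube, 70-140 g, one of three upright: steel shaft 62 mm long, 1.5 mm chamfer at the foot, under a wooden cap 32 mm across, 42 mm high. Shafts are 21, 18 and 15 mm thick; whose is whose is not told. Home, the cap's underside is on the plate. In a hole too small the foot sinks under 4 mm; keep well under 20 N. Origin: centre of the foot, z to the cap. One is on the coaster, which varies.
- tube_c: A spice tube, 70-140 g, one of three upright: steel shaft 62 mm long, 1.5 mm chamfer at the foot, under a wooden cap 32 mm across, 42 mm high. Shafts are 21, 18 and 15 mm thick; whose is whose is not told. Home, the cap's underside is on the plate. In a hole too small the foot sinks under 4 mm; keep well under 20 N. Origin: centre of the foot, z to the cap. One is on the coaster, which varies.
- coaster: Square cork coaster 84 x 84 x 6 mm, fixed, on which the tube to be sorted stands within 12 mm of its centre. Origin at the centre of its underside.
- board: Dark wooden board 90 (x) by 170 (y) by 6 mm, fixed; two tubes that are to be left alone stand on it about 42 mm either side of its centre along y. Origin at the centre of its underside.
- pot: Nonstick pot with glass lid, 196 mm across, 138 mm high with knob; bystander. Origin at the centre of its underside.
- cup: Plastic measuring cup, 80 mm across, 85 mm high, with a handle; bystander. Origin at the centre of its underside.
- bowl: White ceramic bowl, 150 mm across, 60 mm high; bystander. Origin at the centre of its underside.
- ladle: Steel ladle lying on the worktop, bowl 84 mm across, handle running 300 mm to +y from the bowl; bystander. Origin under the middle of its bowl.
- salt: Glass salt jar with a steel lid, 48 mm across, 75 mm high, standing between coaster and rack; bystander. Origin at the centre of its underside.
- mug: White ceramic mug, 76 mm across, 90 mm high; bystander. Origin at the centre of its underside.
There are look-alikes about, which are no part of the job. Leave any red look-alike of the tube_a alone. What is shaped like the tube_b but orange is not meant.

How it is judged:
On the way, in this order (a step that is already met when the one before it is completed fails the run):
1. a tube's foot has gone at least 6 mm down into the widest hole (((horizontal distance between tube_a and hole0 below 0.016 m and z of tube_a in the frame of hole0 below -0.006 m) or (horizontal distance between tube_b and hole0 below 0.016 m and z of tube_b in the frame of hole0 below -0.006 m) or (horizontal distance between tube_c and hole0 below 0.016 m and z of tube_c in the frame of hole0 below -0.006 m))), for 0.05 s.
2. then its foot has gone at least 6 mm down into the next hole, the second widest (((horizontal distance between tube_a and hole1 below 0.016 m and z of tube_a in the frame of hole1 below -0.006 m) or (horizontal distance between tube_b and hole1 below 0.016 m and z of tube_b in the frame of hole1 below -0.006 m) or (horizontal distance between tube_c and hole1 below 0.016 m and z of tube_c in the frame of hole1 below -0.006 m))), for 0.05 s.
3. then either its foot has gone at least 6 mm down into the third hole or, if it is the 21 mm tube, which does not fit there, it is fully home in the second (((horizontal distance between tube_a and hole1 below 0.012 m and z of tube_a in the frame of hole1 between -0.066 and -0.059 m and angle between tube_a's own z axis and vertical below 0.1 rad and linear speed of tube_a below 0.02 m/s) or (horizontal distance between tube_b and hole2 below 0.016 m and z of tube_b in the frame of hole2 below -0.006 m) or (horizontal distance between tube_c and hole2 below 0.016 m and z of tube_c in the frame of hole2 below -0.006 m))), for 0.05 s.
At the end, for the whole second after the job is handed in: The coaster's tube hangs at rest and upright (0.1 rad) in the narrowest hole it passes (21, 18, 15 mm shaft: second, third, fourth hole), cap on the plate within 3 mm, within 12 mm of the hole's nominal place; the other two stand upright on the board, moved under 20 mm ((((horizontal distance between tube_a and hole1 below 0.012 m and z of tube_a in the frame of hole1 between -0.066 and -0.059 m and angle between tube_a's own z axis and vertical below 0.1 rad and linear speed of tube_a below 0.02 m/s) and (horizontal distance between each of tube_b, tube_c and board below 0.075 m and distance of each of tube_b, tube_c from where it was at the start of the episode below 0.02 m and angle between each of tube_b, tube_c's own z axis and vertical below 0.1 rad)) or ((horizontal distance between tube_b and hole2 below 0.012 m and z of tube_b in the frame of hole2 between -0.066 and -0.059 m and angle between tube_b's own z axis and vertical below 0.1 rad and linear speed of tube_b below 0.02 m/s) and (horizontal distance between each of tube_a, tube_c and board below 0.075 m and distance of each of tube_a, tube_c from where it was at the start of the episode below 0.02 m and angle between each of tube_a, tube_c's own z axis and vertical below 0.1 rad)) or ((horizontal distance between tube_c and hole3 below 0.012 m and z of tube_c in the frame of hole3 between -0.066 and -0.059 m and angle between tube_c's own z axis and vertical below 0.1 rad and linear speed of tube_c below 0.02 m/s) and (horizontal distance between each of tube_a, tube_b and board below 0.075 m and distance of each of tube_a, tube_b from where it was at the start of the episode below 0.02 m and angle between each of tube_a, tube_b's own z axis and vertical below 0.1 rad)))); the robot touches nothing.
It fails at once if a tube is pressed on the rack with more than 20 N (contact force between any of tube_a, tube_b, tube_c and rack above 20 N).
It fails at once if the gripper or arm presses on the rack with more than 20 N (contact force between any of the fingers, the arm and rack above 20 N).
It fails at once if another kitchen thing is moved by more than 30 mm (distance of any of pot, cup, bowl, ladle, salt, mug from where it was at the start of the episode above 0.03 m).
It also fails if it takes over 72 s, if anything falls off the work surface, if the arm or the gripper's body presses on something with over 40 N, if the wrist force passes 120 N, or if a joint passes its speed limit or range.

ROBOT

A 7-joint arm with a two-finger parallel gripper is mounted at the origin on the work surface. World frame = base frame: x ahead of the robot, y to its left, z up, the work surface at z = 0. Lengths are in m, angles in rad, forces in N, time in s.
With the tool pointing down it reaches from about 0.4 to 0.875 m from the base axis. Payload 19.3 kg.
Tool frame: the origin (TCP) lies on the centre line of the jaws, within the pads' length; the fingertips stand 14 mm ahead of it and the grasp point (between the pads) lies 5 mm behind it; y points along the fingers, x is the direction in which the jaws open and shut, and the axes are right-handed (so a half turn about y gives the same grasp; the last joint's range is limited). The gripper opens to 85 mm and grips with 20 to 120 N. Pads are 22 mm wide; open, the fingers measure 114 mm over their backs; the gripper's body (76 mm by 85 mm) begins 54 mm behind the grasp point. The pads swing forward as they close: fully open they stand 13 mm farther back than shut.
Start: joints at [-1.229, 0.521, -0.036, 1.599, 0.021, 1.021, -0.113], TCP at [0.25, 0.573, 0.245] pointing down, gripper open.
Joint ranges: [-2.91, 2.91], [-0.3, 2.13], [-1.5, 1.42], [0.17, 2.43], [-1.26, 4.41], [0.16, 1.93], [-2.52, 2.52]. Speed limits (rad/s): [1.89, 1.89, 2.39, 2.39, 3.01, 3.01, 3.01].

INTERFACE

Orientations are given as [roll, pitch, yaw] about the fixed x, y, z axes, in that order (R = Rz(yaw) Ry(pitch) Rx(roll)).
In Python, from workcell import monitor, grab_frame, workorder gives the robot as it stands.
- The arm moves only by the tool drive_tool, never from a script. Its argument "steps" is one flat list of numbers, 5 for each row, row after row: the finger opening in mm, from 0 to 85.4, then the shift along the world's x, y, z in mm, then the turn about the world's z in degrees. In form: [fingers, tx, ty, tz, twist, fingers, tx, ty, tz, twist, ...]. A call has exactly 5 rows; each row shifts and turns the commanded pose from where the row before left it; what a row does not reach is not made up. A row lasts 1/12 s, in which the tool goes at most 41.7 mm and 7.16 degrees, less where a joint would pass 70% of its speed; a pose out of reach is approached as far as the arm can. A call is refused whole if a number of a shift passes 41.7 or a number of a turn 7.16, either way. A call with a gripper value outside its range is refused whole. The fingers move at their own pace and stop on an object; "grip_force" is the grip in N (left out, the last holds). Time passes only in rows, so rows that do not move let the fingers close, or fill a call up. It gives the time, the measured TCP pose, the force and the opening at its end, in the units of the state.
- monitor.observe(): the state, without advancing time (a new reading comes with each control period).
- grab_frame(name): name is "scene" or "top"; returns a dict with "frame" (420x560x3 uint8, red, green, blue), "vertical_fov" (degrees; the focal length in pixels is half the picture's height over the tangent of half this angle, whatever the lens; pixels are square), "cx", "cy" (the principal point, pixels), "xyz" and "orientation" of the camera in the world. Camera axes: x right, y down, z forward; pixel columns grow to the right and rows downward; lengths in m; the calibration is good to about 2 mm. A picture is of the moment at which its call begins. There is no depth.
- workorder.job_done(): hands the job in, once; it reports no verdict.
The state is a dict: "clock": time; "qpos": joint angles; "qd": joint speeds; "joint_efforts": joint torques, N m; "position": TCP position; "tool_rot": TCP orientation; "force": force on the tool from outside, world axes, zero at the start; "moment": the same for the moment, N m; "grip_width": finger opening in m.
Only numpy, scipy, OpenCV 4.12 (cv2) and the standard library are available. Lean on these libraries where they do the work, as an engineer would, in place of code of your own. Each camera call takes 0.05 s, during which the arm holds its last target. There are 200 camera calls.

## Working session

There is one attempt and no reset: what is moved stays moved. The work goes in short steps, Python scripts to look and compute and a tool call to move; the robot and the scene stay as the last step left them, time stands still between calls to the robot, and variables do not carry over. Pictures are saved under pics/ and viewed, about 8 in all and at most 12, crops included, and the job is handed in when it is done.

Besides the shell and the picture viewer there is one more tool, called after "Request:" as name(argument=value, ...), one argument or row to a line, values as JSON. drive_tool: Moves the arm, as the interface text tells. Its arguments: {"type":"object","properties":{"steps":{"type":"array"},"grip_force":{"type":"number"}},"required":["steps"]}

```bash
ls; mkdir -p pics; cat > h.py <<'E'
import numpy as np, cv2
from workcell import monitor, grab_frame, workorder
from scipy.spatial.transform import Rotation as R
def cam(n):
    d=grab_frame(n); f=210/np.tan(np.radians(d["vertical_fov"])/2)
    o=np.array(d["orientation"],float)
    M=o if o.shape==(3,3) else R.from_euler('xyz',o).as_matrix()
    return d["frame"],dict(f=f,c=(d["cx"],d["cy"]),p=np.array(d["xyz"]),R=M)
def ray(k,u,v,z):
    d=k['R']@np.array([(u-k['c'][0])/k['f'],(v-k['c'][1])/k['f'],1]); return k['p']+d*(z-k['p'][2])/d[2]
def proj(k,P):
    q=k['R'].T@(np.array(P)-k['p']); return k['f']*q[:2]/q[2]+np.array(k['c'])
def save(n,im,s=1): cv2.imwrite('pics/'+n,cv2.resize(im[:,:,::-1],None,fx=s,fy=s,interpolation=cv2.INTER_CUBIC))
E
python3 - <<'E'
from h import *
for n in("scene","top"):
    im,k=cam(n); save(n+'0.png',im,1.42); print(n,im.shape,k); np.savez(n+'0.npz',im=im)
print(monitor.observe())
E
```

```text
pics
scene (420, 560, 3) {'f': np.float64(493.3641977174118), 'c': (279.74353405660287, 206.26231464231708), 'p': array([1.24983828, 0.70473968, 0.9860525 ]), 'R': array([[-0.68461546,  0.49162157, -0.53815416],
       [ 0.72888082,  0.45579262, -0.51086774],
       [-0.0058669 , -0.7419982 , -0.67037621]])}
top (420, 560, 3) {'f': np.float64(447.5981982227474), 'c': (274.90857645725015, 203.53097519885816), 'p': array([0.48397423, 0.02702719, 1.30044783]), 'R': array([[ 0.00593497, -0.99771285,  0.06733383],
       [-0.99985283, -0.00483684,  0.01645999],
       [-0.01609666, -0.06742161, -0.99759472]])}
{'clock': 0.1, 'qpos': array([-1.22919256,  0.52196371, -0.03629036,  1.59992529,  0.02120232,
        1.02109093, -0.11277947]), 'qd': array([ 0.00021134, -0.00141701,  0.00082765, -0.00117352, -0.00123035,
       -0.00073815, -0.00067407]), 'joint_efforts': array([ 3.89063149e-03, -9.28474545e+01,  1.98430739e+00, -3.70537519e+01,
        1.81156310e-02,  5.22676884e-03, -1.56765267e-07]), 'position': array([0.25010415, 0.57247824, 0.24478711]), 'tool_rot': array([-1.57088575e+00,  9.98429915e-04,  1.15897067e+00]), 'force': array([ 0.17174102,  1.43359058, -0.01797317]), 'moment': array([0.04087934, 0.01198289, 0.0175355 ]), 'grip_width': 0.0856448681221274}
```

View pics/scene0.png

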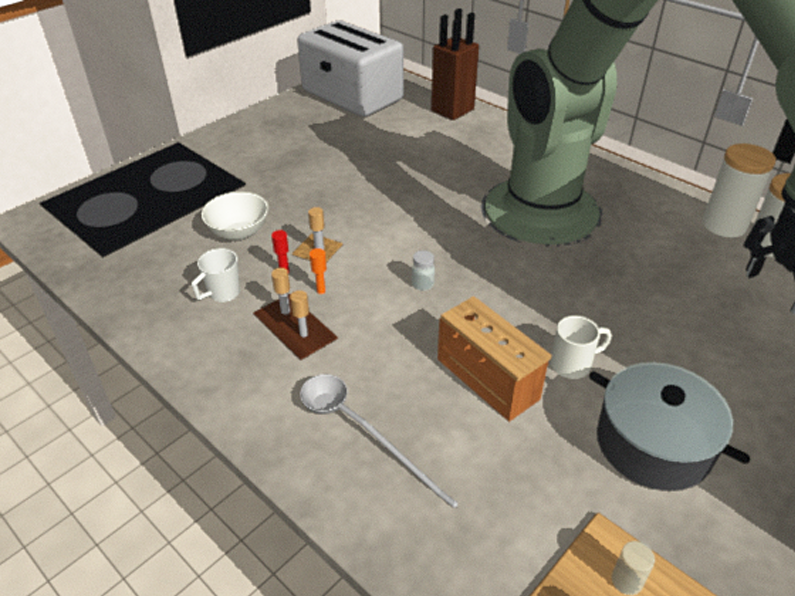

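View pics/top0.png

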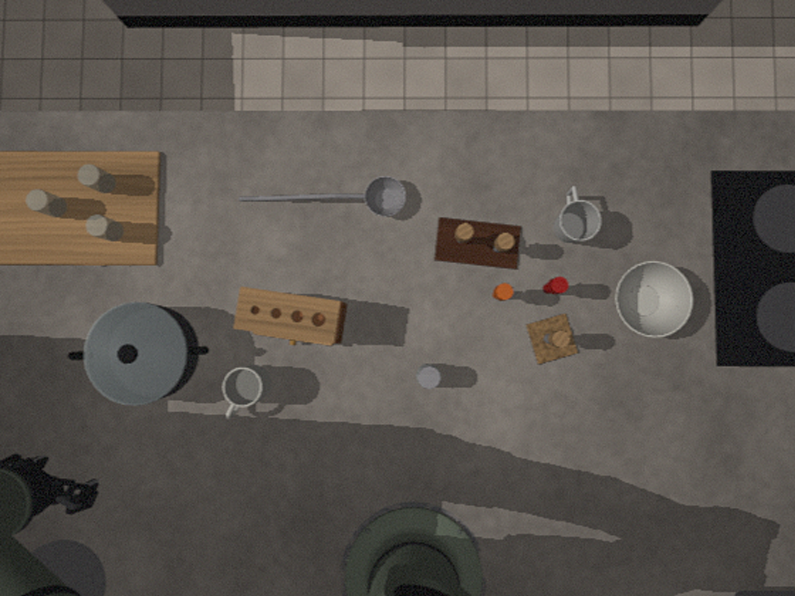

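The scene view shows three wooden-capped tubes. Two are on the dark board at about (282,285) and (300,310). One is alone on the cork coaster at (317,225). The red (281,250) and orange (318,270) look-alikes stand on the bare worktop. In the top view the coaster tube is at (560,339), and the rack holes run from (319,320), the widest, to (255,310). I'll measure these and confirm the tube in one enlarged crop.

```bash
cat > m.py <<'E'
from h import *
im,k=cam("top"); sc,ks=cam("scene")
# holes: dark blobs in rack plate
g=cv2.cvtColor(im,cv2.COLOR_RGB2GRAY); x0,y0,x1,y1=165,200,244,246
c=cv2.resize(im[y0:y1,x0:x1],None,fx=6,fy=6,interpolation=cv2.INTER_CUBIC)
gg=cv2.cvtColor(c,cv2.COLOR_RGB2GRAY); hsv=cv2.cvtColor(c,cv2.COLOR_RGB2HSV)
plate=((hsv[...,1]>70)&(gg>80)).astype(np.uint8)
cs,hi=cv2.findContours(plate,cv2.RETR_CCOMP,cv2.CHAIN_APPROX_NONE)
big=max(cs,key=cv2.contourArea); (rc,rs,ra)=cv2.minAreaRect(big); print('rect',rc,rs,ra)
for q in cs:
    a=cv2.contourArea(q)
    if a>150 and q is not big:
        m=cv2.moments(q); u,v=m['m10']/m['m00']/6+x0-.42,m['m01']/m['m00']/6+y0-.42
        P=ray(k,u,v,.12); print('hole',u,v,a,2*np.sqrt(a/np.pi)/6/k['f']*1180,P.round(4))
bx=cv2.boxPoints((rc,rs,ra))
for b in bx: print('corner',ray(k,b[0]/6+x0-.42,b[1]/6+y0-.42,.12).round(4))
t=cv2.resize(im[215:262,365:425],None,fx=6,fy=6,interpolation=cv2.INTER_CUBIC)
s=cv2.resize(sc[140:200,190:250],None,fx=6,fy=6,interpolation=cv2.INTER_CUBIC)
W=800; H=600; o=np.zeros((H,W,3),np.uint8)
o[:c.shape[0],:c.shape[1]]=c[:,:,:]; o[300:300+t.shape[0],:t.shape[1]]=t; o[230:230+s.shape[0],420:420+s.shape[1]][:, :]=s[:,:min(360,380)]
save('crop1.png',o)
E
python3 m.py
```

```text
rect (219.1800079345703, 145.739990234375) (437.27484130859375, 215.80899047851562) 8.130101203918457
hole 223.51269771421588 224.91493460457158 2272.5 23.6346639986299 [0.5064 0.1819 0.12  ]
hole 208.5678386605784 222.47286149162863 1825.0 21.18014461098093 [0.5126 0.2215 0.12  ]
hole 193.87763700351937 220.1399064083227 1436.5 18.791017705982878 [0.5186 0.2606 0.12  ]
hole 179.04550135501356 217.96753387533877 1025.0 15.873014730971953 [0.5241 0.3001 0.12  ]
corner [0.4749 0.3429 0.12  ]
corner [0.5692 0.3315 0.12  ]
corner [0.5428 0.1394 0.12  ]
corner [0.449  0.1518 0.12  ]
```

View pics/crop1.png

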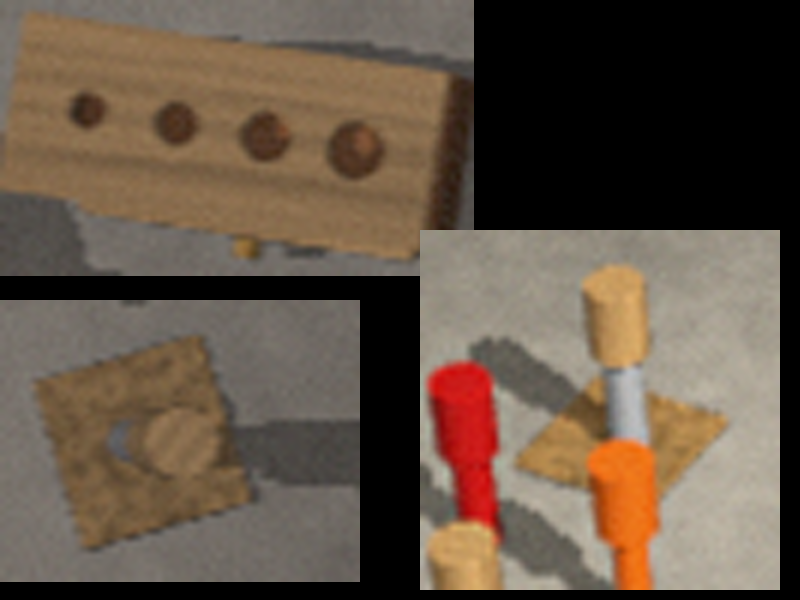

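The crop confirms the wooden-capped tube with a steel shaft on the cork coaster. Its cap centre is at crop (181,441) in the top view and (616,282) in the scene view. The orange and red ones stand on bare worktop and are not meant. The holes are 40 mm apart, which matches the rack. Next I'll triangulate the cap.

```bash
python3 - <<'E'
from h import *
_,k=cam("top");_,s=cam("scene")
print(ray(k,394.8,238.1,.11),ray(s,222.3,148.3,.11))
# triangulate
def d(k,u,v): 
    x=k['R']@np.array([(u-k['c'][0])/k['f'],(v-k['c'][1])/k['f'],1]); return x/np.linalg.norm(x)
a,b=d(k,394.8,238.1),d(s,222.3,148.3); M=np.c_[a,-b]; t=np.linalg.lstsq(M,s['p']-k['p'],rcond=None)[0]
print(k['p']+t[0]*a,s['p']+t[1]*b)
# coaster centre check, orange
print(ray(k,365+145/6,215+142/6,.006), ray(k,504/1.42,292/1.42,.11), ray(k,557/1.42,286/1.42,.11))
E
```

```text
[ 0.47436178 -0.27052662  0.11      ] [ 0.47352436 -0.27171464  0.11      ]
[ 0.47437075 -0.27024896  0.11111087] [ 0.47454718 -0.27042812  0.11115423]
[ 0.4718011  -0.28039113  0.006     ] [ 0.55975499 -0.16604805  0.11      ] [ 0.57148532 -0.264963    0.11      ]
```

Request:
drive_tool(
  steps=[60,30,-10,0,-5,60,40,-20,0,-5,60,40,-30,0,-5,60,40,-40,0,-5,60,40,-40,0,-5],
  grip_force=40,
)

```text
clock: 0.72
position: [0.411, 0.4587, 0.2452]
tool_rot: [-1.571, 0.0, 0.718]
force: [0.7, 0.1, 0.5]
grip_width: 0.0601
```

Request:
drive_tool(
  steps=[60,20,-40,0,-5,60,14,-40,0,-5,60,0,-40,0,-5,60,0,-40,0,-5,60,0,-40,0,-5],
)

```text
clock: 1.13
position: [0.4419, 0.2616, 0.2452]
tool_rot: [-1.571, 0.0, 0.282]
force: [1.5, -0.2, 1.0]
grip_width: 0.0601
```

Request:
drive_tool(
  steps=[60,0,-40,0,-5,60,0,-40,0,-5,60,0,-40,0,-5,60,0,-40,0,-5,60,0,-40,0,-5],
)

```text
clock: 1.55
position: [0.4417, 0.0618, 0.2455]
tool_rot: [-1.57, -0.0, -0.154]
force: [0.8, -0.1, -0.3]
grip_width: 0.0598
```

Request:
drive_tool(
  steps=[60,0,-40,0,0,60,0,-40,0,0,60,0,-40,0,0,60,0,-40,0,0,60,0,0,0,0],
)

```text
clock: 1.97
position: [0.4413, -0.1034, 0.2458]
tool_rot: [-1.573, -0.001, -0.158]
force: [-1.9, -0.9, 0.6]
grip_width: 0.0602
```

Request:
drive_tool(
  steps=[60,13,-40,0,0.4,60,10,-40,0,0,60,10,-40,0,0,60,0,-38,0,0,60,0,-10,-20,0],
)

```text
clock: 2.38
position: [0.4754, -0.2705, 0.2276]
tool_rot: [-1.574, -0.005, -0.148]
force: [0.1, -0.3, -0.0]
grip_width: 0.0599
```

Request:
drive_tool(
  steps=[60,0,0,-30,0,60,0,0,-10,0,60,0,0,0,0,60,0,0,0,0,60,0,0,0,0],
)

```text
clock: 2.8
position: [0.4757, -0.2638, 0.1866]
tool_rot: [-1.571, -0.001, -0.142]
force: [0.1, 0.6, -0.3]
grip_width: 0.0601
```

```bash
python3 - <<'E'
from h import *
im,k=cam("top");s,ks=cam("scene"); o=monitor.observe(); print(o['position'],o['tool_rot'],o['force'])
a=cv2.resize(im[200:280,345:445],(400,320)); b=cv2.resize(s[110:190,180:280],(400,320)); save('ap.png',np.hstack([a,b]))
E
```

```text
[ 0.47570875 -0.26381891  0.18661754] [-1.57097609 -0.00189227 -0.14217918] [ 1.16791074 -0.59304164  0.37476083]
```

View pics/ap.png

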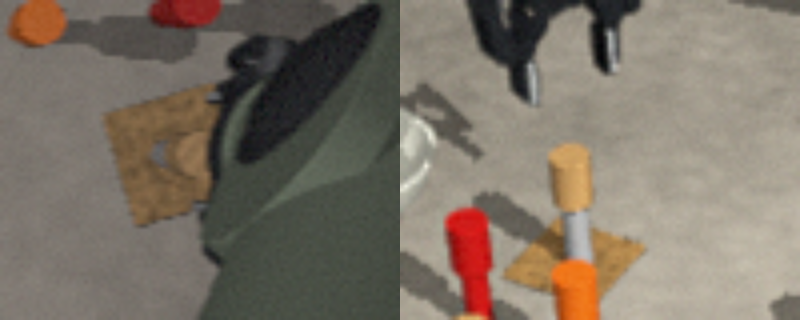

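The open fingers straddle the coaster tube's cap, with the cap at (570,165) in the right half, and the neighbours are clear. I'll correct by (-2,-7), descend and grip.

Request:
drive_tool(
  steps=[60,-1.5,-7,-20,-0.3,60,0,0,-35,0,60,0,0,-25,0,60,0,0,-12,0,60,0,0,-4,0],
)

```text
clock: 3.32
position: [0.4732, -0.2706, 0.0883]
tool_rot: [-1.57, 0.002, -0.148]
force: [-0.0, 1.0, -0.5]
grip_width: 0.0602
```

Request:
drive_tool(
  steps=[60,0,0,0,0,60,0,0,0,0,45,0,0,0,0,36,0,0,0,0,30,0,0,0,0],
)

```text
clock: 3.73
position: [0.4741, -0.2713, 0.0904]
tool_rot: [-1.571, -0.002, -0.148]
force: [-1.9, -0.1, 11.2]
grip_width: 0.0312
```

Request:
drive_tool(
  steps=[25,0,0,0,0,25,0,0,0,0,25,0,0,0,0,25,0,0,0,0,25,0,0,0,0],
)

```text
clock: 4.15
position: [0.4741, -0.2713, 0.0904]
tool_rot: [-1.571, -0.002, -0.148]
force: [-1.7, 0.6, 11.8]
grip_width: 0.0306
```

Request:
drive_tool(
  steps=[25,0,0,20,0,25,0,0,30,0,25,0,0,40,0,25,0,0,35,0,25,0,0,20,0],
)

```text
clock: 4.57
position: [0.474, -0.2717, 0.2384]
tool_rot: [-1.572, -0.004, -0.149]
force: [-0.4, -0.2, -1.4]
grip_width: 0.0309
```

Request:
drive_tool(
  steps=[25,0,20,0,0,25,0,30,0,0,25,0,30,0,0,25,0,35,0,0,25,0,35,0,0],
)

```text
clock: 4.98
position: [0.4731, -0.1198, 0.2348]
tool_rot: [-1.571, -0.001, -0.149]
force: [0.8, -0.1, -1.7]
grip_width: 0.0309
```

Request:
drive_tool(
  steps=[25,6,35,0,0,25,6,35,0,0,25,6,35,0,0,25,7,35,0,0,25,7,35,0,0],
)

```text
clock: 5.4
position: [0.5054, 0.0558, 0.2349]
tool_rot: [-1.57, -0.001, -0.148]
force: [1.0, -1.0, -0.5]
grip_width: 0.0312
```

Request:
drive_tool(
  steps=[25,0,35,0,0,25,0,35,0,0,25,0,30,0,0,25,0,20,0,0,25,0,8,0,0],
)

```text
clock: 5.82
position: [0.505, 0.1854, 0.2345]
tool_rot: [-1.57, 0.0, -0.145]
force: [0.4, -0.2, -1.6]
grip_width: 0.031
```

Request:
drive_tool(
  steps=[25,0,0,0,0,25,0,0,0,0,25,0,0,0,0,25,0,0,0,0,25,0,0,0,0],
)

```text
clock: 6.23
position: [0.5057, 0.1808, 0.2345]
tool_rot: [-1.571, -0.0, -0.15]
force: [0.6, -0.8, -2.0]
grip_width: 0.0304
```

```bash
python3 - <<'E'
from h import *
im,k=cam("top");s,ks=cam("scene"); o=monitor.observe(); print(o['position'],o['tool_rot'],o['force'],o['moment'],o['grip_width'])
a=cv2.resize(im[175:255,150:250],(400,320)); b=cv2.resize(s[120:280,270:400],None,fx=3,fy=3,interpolation=cv2.INTER_CUBIC)
w=np.zeros((480,800,3),np.uint8); w[:320,:400]=a; w[:,400:790]=b; save('over.png',w)
p=o['position']; print('proj foot',proj(ks,p+[0,0,-.0844]),'capund',proj(ks,p+[0,0,-.022]))
E
```

```text
[0.50559529 0.18128377 0.23438454] [-1.57078538e+00 -3.78279912e-05 -1.49307074e-01] [ 0.48423816 -0.35325526 -1.16869069] [-0.02266464 -0.01072638  0.01048301] 0.030983346854772987
proj foot [333.11509738 212.64322861] capund [334.84442734 193.61701426]
```

View pics/over.png

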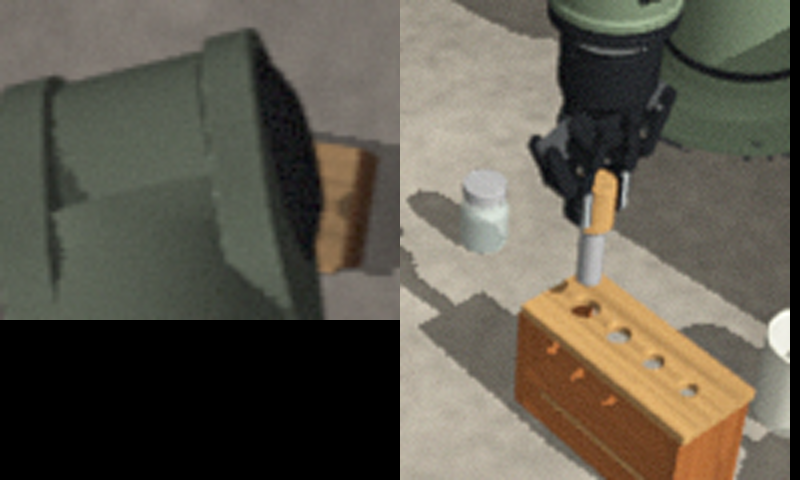

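The tube hangs upright in the jaws, its foot at (589,277), where I predicted. The holes are at (585,310), (619,335), (653,361) and (689,389). I'll cross-check them from this view.

```bash
python3 - <<'E'
from h import *
s,ks=cam("scene")
for u,v in((585,310),(619,335),(653,361),(689,389)): print(ray(ks,(u-400)/3+270-.33,v/3+120-.33,.12).round(4))
# shaft width by gradient
c=cv2.resize(s[196:212,322:348],None,fx=8,fy=8,interpolation=cv2.INTER_CUBIC)
hs=cv2.cvtColor(s,cv2.COLOR_RGB2GRAY)
for r in range(198,213,2): print(r,hs[r,322:345])
print('px/mm',ks['f']/np.linalg.norm(ks['p']-[.506,.181,.17])/1000)
E
```

```text
[0.512  0.1833 0.12  ]
[0.5162 0.2225 0.12  ]
[0.521  0.2609 0.12  ]
[0.5264 0.3005 0.12  ]
198 [164 170 165 160 172 166 169 148 108 100 109 126 142 150 167 164 154 156
 168 170 167 133 119]
200 [165 167 168 165 168 171 169 134 102 107 131 152 173 186 193 190 161 162
 163 161 158 161 161]
202 [171 174 171 171 165 166 167 119 100 107 139 161 173 181 193 182 169 162
 162 156 160 159 162]
204 [172 166 169 171 171 171 173 130 106 112 137 157 179 183 187 183 165 164
 165 167 167 164 166]
206 [166 169 161 170 171 170 173 112  95 112 142 161 178 189 190 171 171 173
 174 174 174 168 166]
208 [170 169 169 173 174 170 152 103 102 123 151 171 180 188 192 162 169 175
 176 173 172 172 170]
210 [167 171 172 173 172 174 154 105 108 126 149 170 184 190 186 169 173 175
 173 173 168 172 167]
212 [173 174 168 175 165 160 132 107 104 133 153 171 185 187 186 174 168 170
 168 160 163 167 170]
px/mm 0.40370037785754187
```

Request:
drive_tool(
  steps=[25,2,1,-8,0,25,0,0,-8,0,25,0,0,-6,0,25,0,0,-3,0,25,0,0,0,0],
)

```text
clock: 6.8
position: [0.507, 0.1827, 0.2082]
tool_rot: [-1.572, 0.001, -0.148]
force: [-0.6, -1.0, -0.9]
grip_width: 0.0311
```

Request:
drive_tool(
  steps=[25,0,0,-1,0,25,0,0,-1,0,25,0,0,-1,0,25,0,0,-1,0,25,0,0,-1,0],
)

```text
clock: 7.22
position: [0.5075, 0.183, 0.2043]
tool_rot: [-1.571, -0.0, -0.148]
force: [0.3, -0.5, -1.5]
grip_width: 0.0308
```

Request:
drive_tool(
  steps=[25,0,0,-1,0,25,0,0,-1,0,25,0,0,-0.5,0,25,0,0,-0.5,0,25,0,0,0,0],
)

```text
clock: 7.63
position: [0.5075, 0.1829, 0.2012]
tool_rot: [-1.571, 0.0, -0.148]
force: [0.2, -1.3, -0.9]
grip_width: 0.031
```

Request:
drive_tool(
  steps=[25,0,0,-0.5,0,25,0,0,-0.5,0,25,0,0,0,0,25,0,0,0,0,25,0,0,0,0],
)

```text
clock: 8.05
position: [0.5075, 0.183, 0.2003]
tool_rot: [-1.571, 0.0, -0.148]
force: [-0.3, -0.2, -0.6]
grip_width: 0.031
```

Request:
drive_tool(
  steps=[25,0,0,-1,0,25,0,0,-1,0,25,0,0,-1,0,25,0,0,-1,0,25,0,0,0,0],
)

```text
clock: 8.47
position: [0.5074, 0.1829, 0.1961]
tool_rot: [-1.571, 0.0, -0.148]
force: [-0.3, -1.5, -1.6]
grip_width: 0.0316
```

Request:
drive_tool(
  steps=[25,0,0,-1,0,25,0,0,-1,0,25,0,0,-1,0,25,0,0,0,0,25,0,0,0,0],
)

```text
clock: 8.88
position: [0.5074, 0.1829, 0.1932]
tool_rot: [-1.571, 0.0, -0.148]
force: [0.0, -0.2, -1.7]
grip_width: 0.031
```

Request:
drive_tool(
  steps=[25,0.5,0,0,0,25,0.5,0,0,0,25,0.5,0,0,0,25,0,0,0,0,25,0,0,0,0],
)

```text
clock: 9.3
position: [0.509, 0.183, 0.1933]
tool_rot: [-1.571, 0.0, -0.148]
force: [-0.0, 0.0, -1.4]
grip_width: 0.031
```

Request:
drive_tool(
  steps=[25,0.5,0,0,0,25,0.5,0,0,0,25,0,0,0,0,25,0,0,0,0,25,0,0,0,0],
)

```text
clock: 9.72
position: [0.5099, 0.1829, 0.1933]
tool_rot: [-1.571, 0.0, -0.148]
force: [0.5, 0.3, -0.2]
grip_width: 0.0309
```

Request:
drive_tool(
  steps=[25,0.5,0,0,0,25,0.5,0,0,0,25,0,0,0,0,25,0,0,0,0,25,0,0,0,0],
)

```text
clock: 10.13
position: [0.5105, 0.1829, 0.1932]
tool_rot: [-1.571, 0.001, -0.148]
force: [-4.3, -0.9, 0.1]
grip_width: 0.0308
```

Request:
drive_tool(
  steps=[25,-1,0,0,0,25,-1,0,0,0,25,-1,0,0,0,25,-1,0,0,0,25,0,0,0,0],
)

```text
clock: 10.55
position: [0.507, 0.183, 0.1934]
tool_rot: [-1.571, -0.0, -0.148]
force: [0.3, 1.1, -1.8]
grip_width: 0.031
```

Request:
drive_tool(
  steps=[25,-0.5,0,0,0,25,0,0,0,0,25,0,0,0,0,25,0,0,0,0,25,0,0,0,0],
)

```text
clock: 10.97
position: [0.5065, 0.1829, 0.1933]
tool_rot: [-1.571, -0.0, -0.148]
force: [-0.6, -0.6, -1.4]
grip_width: 0.031
```

Request:
drive_tool(
  steps=[25,-0.5,0,0,0,25,0,0,0,0,25,-0.5,0,0,0,25,0,0,0,0,25,0,0,0,0],
)

```text
clock: 11.38
position: [0.5059, 0.1829, 0.1934]
tool_rot: [-1.571, -0.001, -0.148]
force: [6.2, 0.5, -2.9]
grip_width: 0.031
```

Request:
drive_tool(
  steps=[25,-0.5,0,0,0,25,0,0,0,0,25,0,0,0,0,25,0,0,0,0,25,0,0,0,0],
)

```text
clock: 11.8
position: [0.5056, 0.1829, 0.1935]
tool_rot: [-1.57, -0.001, -0.148]
force: [5.9, -1.4, -2.4]
grip_width: 0.0311
```

The x play is about 4 mm, which points to the 21 mm tube, with its centre at x≈0.508. Next I'll probe y.

Request:
drive_tool(
  steps=[25,1,0,0,0,25,1,0,0,0,25,0.9,1,0,0,25,0,0,0,0,25,0,0,0,0],
)

```text
clock: 12.22
position: [0.5076, 0.1839, 0.1931]
tool_rot: [-1.571, 0.001, -0.148]
force: [-0.2, -1.2, -0.9]
grip_width: 0.031
```

Request:
drive_tool(
  steps=[25,0,0.5,0,0,25,0,0,0,0,25,0,0,0,0,25,0,0,0,0,25,0,0,0,0],
)

```text
clock: 12.63
position: [0.5078, 0.1844, 0.1932]
tool_rot: [-1.571, 0.0, -0.148]
force: [-1.3, -3.4, -1.8]
grip_width: 0.0312
```

Request:
drive_tool(
  steps=[25,0,0.5,0,0,25,0,0,0,0,25,0,0,0,0,25,0,0,0,0,25,0,0,0,0],
)

```text
clock: 13.05
position: [0.5079, 0.1848, 0.1933]
tool_rot: [-1.571, 0.0, -0.148]
force: [-0.8, -4.4, -0.6]
grip_width: 0.0314
```

Request:
drive_tool(
  steps=[25,0.2,-1,0,0,25,0,-1,0,0,25,0,-1,0,0,25,0,0,0,0,25,0,0,0,0],
)

```text
clock: 13.47
position: [0.5082, 0.1822, 0.1934]
tool_rot: [-1.57, -0.0, -0.148]
force: [0.1, -0.4, -2.2]
grip_width: 0.0308
```

Request:
drive_tool(
  steps=[25,0,-0.5,0,0,25,0,-0.5,0,0,25,0,0,0,0,25,0,0,0,0,25,0,0,0,0],
)

```text
clock: 13.88
position: [0.5081, 0.181, 0.1933]
tool_rot: [-1.571, -0.0, -0.148]
force: [0.7, -0.4, -1.2]
grip_width: 0.0309
```

Request:
drive_tool(
  steps=[25,0,-0.5,0,0,25,0,0,0,0,25,0,0,0,0,25,0,0,0,0,25,0,0,0,0],
)

```text
clock: 14.3
position: [0.5081, 0.1805, 0.1933]
tool_rot: [-1.571, 0.0, -0.148]
force: [-0.0, 0.2, -1.5]
grip_width: 0.0313
```

Request:
drive_tool(
  steps=[25,0,-0.5,0,0,25,0,0,0,0,25,0,0,0,0,25,0,0,0,0,25,0,0,0,0],
)

```text
clock: 14.72
position: [0.5081, 0.18, 0.1933]
tool_rot: [-1.571, 0.0, -0.148]
force: [0.0, 1.1, -0.5]
grip_width: 0.0305
```

Request:
drive_tool(
  steps=[25,0,-0.5,0,0,25,0,0,0,0,25,0,0,0,0,25,0,0,0,0,25,0,0,0,0],
)

```text
clock: 15.13
position: [0.5081, 0.1795, 0.1933]
tool_rot: [-1.571, -0.0, -0.148]
force: [0.7, -0.1, -2.8]
grip_width: 0.0309
```

Request:
drive_tool(
  steps=[25,0,-0.5,0,0,25,0,-0.5,0,0,25,0,0,0,0,25,0,0,0,0,25,0,0,0,0],
)

```text
clock: 15.55
position: [0.508, 0.1787, 0.1933]
tool_rot: [-1.571, 0.0, -0.148]
force: [-1.1, 2.6, -0.3]
grip_width: 0.0311
```

```bash
cat > f.py <<'E'
from h import *
im,k=cam("top");s,ks=cam("scene")
o=monitor.observe(); print(o['clock'],o['position'],o['force'],o['moment'],o['grip_width'])
save('in%d.png'%(o['clock']*100),s[120:260,290:430],4)
E
python3 f.py; ls pics
```

```text
15.65 [0.50807616 0.17863613 0.19331799] [-1.07524717  3.14173422  0.04121636] [ 0.83978255  0.24314954 -0.01767007] 0.030821087379920217
ap.png
crop1.png
in1565.png
over.png
scene0.png
top0.png
```

View pics/in1565.png

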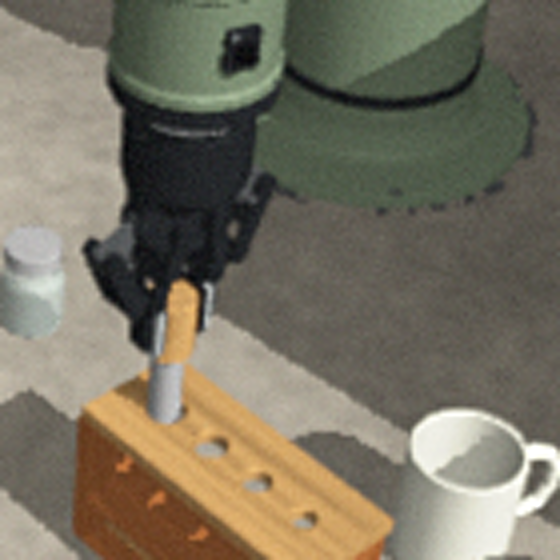

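Request:
drive_tool(
  steps=[25,0,1,0,0,25,0,1,0,0,25,0,1,0,0,25,0,0,0,0,25,0,0,0,0],
)

```text
clock: 16.07
position: [0.5081, 0.1814, 0.1933]
tool_rot: [-1.571, -0.0, -0.148]
force: [-1.0, 0.3, -1.4]
grip_width: 0.0307
```

The shaft stands in the widest hole at (168,415), upright. I'll lift out and move to the second hole.

Request:
drive_tool(
  steps=[25,0,0,5,0,25,0,0,8,0,25,0,0,4,0,25,0,0,0,0,25,1,6,0,0],
)

```text
clock: 16.48
position: [0.5093, 0.1867, 0.2108]
tool_rot: [-1.571, -0.001, -0.15]
force: [0.7, 0.7, -1.5]
grip_width: 0.0308
```

Request:
drive_tool(
  steps=[25,2,12,0,0,25,2,12,0,0,25,1,10,0,0,25,0,0,0,0,25,0,0,0,0],
)

```text
clock: 16.9
position: [0.5139, 0.2224, 0.2099]
tool_rot: [-1.571, 0.0, -0.147]
force: [0.5, -0.4, -1.7]
grip_width: 0.0313
```

Request:
drive_tool(
  steps=[25,0,0,-2,0,25,0,0,-1,0,25,0,0,-1,0,25,0,0,-0.5,0,25,0,0,0,0],
)

```text
clock: 17.32
position: [0.5141, 0.2212, 0.2057]
tool_rot: [-1.571, 0.0, -0.149]
force: [-0.4, 0.0, -1.3]
grip_width: 0.031
```

Foot about 1 mm above the plate.

Request:
drive_tool(
  steps=[25,0,0,-0.5,0,25,0,0,-0.5,0,25,0,0,-0.5,0,25,0,0,0,0,25,0,0,0,0],
)

```text
clock: 17.73
position: [0.5141, 0.2214, 0.2043]
tool_rot: [-1.571, 0.0, -0.148]
force: [0.1, 0.7, -1.8]
grip_width: 0.0309
```

Request:
drive_tool(
  steps=[25,0,0,-0.5,0,25,0,0,-0.5,0,25,0,0,0,0,25,0,0,0,0,25,0,0,0,0],
)

```text
clock: 18.15
position: [0.5141, 0.2214, 0.2033]
tool_rot: [-1.571, 0.0, -0.148]
force: [0.7, -0.2, -1.2]
grip_width: 0.031
```

Request:
drive_tool(
  steps=[25,0,0,-0.5,0,25,0,0,-0.5,0,25,0,0,0,0,25,0,0,0,0,25,0,0,0,0],
)

```text
clock: 18.57
position: [0.5141, 0.2214, 0.2023]
tool_rot: [-1.571, 0.0, -0.148]
force: [-0.5, -0.2, -1.6]
grip_width: 0.0308
```

Request:
drive_tool(
  steps=[25,0,0,-0.5,0,25,0,0,-0.5,0,25,0,0,0,0,25,0,0,0,0,25,0,0,0,0],
)

```text
clock: 18.98
position: [0.5141, 0.2215, 0.2013]
tool_rot: [-1.571, 0.0, -0.148]
force: [0.0, 0.4, -0.1]
grip_width: 0.0311
```

Request:
drive_tool(
  steps=[25,0,0,-0.5,0,25,0,0,-0.5,0,25,0,0,-0.5,0,25,0,0,0,0,25,0,0,0,0],
)

```text
clock: 19.4
position: [0.5141, 0.2214, 0.1998]
tool_rot: [-1.571, 0.0, -0.148]
force: [-0.7, -0.0, -1.3]
grip_width: 0.0308
```

Request:
drive_tool(
  steps=[25,0,0,-0.5,0,25,0,0,-0.5,0,25,0,0,-0.5,0,25,0,0,0,0,25,0,0,0,0],
)

```text
clock: 19.82
position: [0.514, 0.2215, 0.1982]
tool_rot: [-1.571, 0.0, -0.148]
force: [-0.2, 0.4, -1.7]
grip_width: 0.031
```

Request:
drive_tool(
  steps=[25,0,0,-1,0,25,0,0,-1,0,25,0,0,-1,0,25,0,0,0,0,25,0,0,0,0],
)

```text
clock: 20.23
position: [0.5141, 0.2214, 0.1952]
tool_rot: [-1.571, 0.0, -0.148]
force: [0.5, -0.0, -1.3]
grip_width: 0.0309
```

The second hole passes freely. I'll feel the play here, which gives both the size and the centre.

Request:
drive_tool(
  steps=[25,0.5,0,0,0,25,0.5,0,0,0,25,0,0,0,0,25,0,0,0,0,25,0,0,0,0],
)

```text
clock: 20.65
position: [0.5148, 0.2215, 0.1952]
tool_rot: [-1.571, 0.001, -0.148]
force: [-4.7, -0.4, 0.5]
grip_width: 0.0313
```

Request:
drive_tool(
  steps=[25,0.5,0,0,0,25,0,0,0,0,25,0,0,0,0,25,0,0,0,0,25,0,0,0,0],
)

```text
clock: 21.07
position: [0.515, 0.2215, 0.1952]
tool_rot: [-1.571, 0.001, -0.148]
force: [-6.1, -0.3, 1.8]
grip_width: 0.0309
```

Contact at x≈0.5146. Now the -x side.

Request:
drive_tool(
  steps=[25,-1,0,0,0,25,-0.5,0,0,0,25,-0.5,0,0,0,25,0,0,0,0,25,0,0,0,0],
)

```text
clock: 21.48
position: [0.5138, 0.2215, 0.1954]
tool_rot: [-1.571, -0.001, -0.148]
force: [0.4, 0.1, -2.5]
grip_width: 0.0311
```

Request:
drive_tool(
  steps=[25,-0.5,0,0,0,25,0,0,0,0,25,0,0,0,0,25,0,0,0,0,25,0,0,0,0],
)

```text
clock: 21.9
position: [0.5132, 0.2214, 0.1953]
tool_rot: [-1.571, -0.0, -0.148]
force: [0.5, 0.3, -0.4]
grip_width: 0.0307
```

Request:
drive_tool(
  steps=[25,-0.5,0,0,0,25,0,0,0,0,25,0,0,0,0,25,0,0,0,0,25,0,0,0,0],
)

```text
clock: 22.32
position: [0.5129, 0.2214, 0.1954]
tool_rot: [-1.571, -0.001, -0.148]
force: [3.4, 0.3, -1.6]
grip_width: 0.0308
```

Request:
drive_tool(
  steps=[25,-0.5,0,0,0,25,0,0,0,0,25,0,0,0,0,25,0,0,0,0,25,0,0,0,0],
)

```text
clock: 22.73
position: [0.5126, 0.2214, 0.1954]
tool_rot: [-1.571, -0.001, -0.149]
force: [5.7, -1.9, -2.1]
grip_width: 0.0311
```

The play in the 22.2 mm hole is only about 1.5 mm, so this is the 21 mm tube. I'll still try the third hole very gently, stopping at a few newtons, before settling.

Request:
drive_tool(
  steps=[25,1.4,0,0,0,25,0,0,0,0,25,0,0,6,0,25,0,0,9,0,25,1,4,0,0],
)

```text
clock: 23.15
position: [0.5148, 0.2251, 0.2121]
tool_rot: [-1.57, -0.001, -0.149]
force: [0.5, 0.0, 0.3]
grip_width: 0.0311
```

Request:
drive_tool(
  steps=[25,2,12,0,0,25,2,12,0,0,25,1,11.5,0,0,25,0,0,-1,0,25,0,0,0,0],
)

```text
clock: 23.57
position: [0.5191, 0.2622, 0.2086]
tool_rot: [-1.571, 0.001, -0.147]
force: [-0.4, -0.5, -0.8]
grip_width: 0.0308
```

Request:
drive_tool(
  steps=[25,0,0,-1.5,0,25,0,0,-1,0,25,0,0,-0.5,0,25,0,0,0,0,25,0,0,0,0],
)

```text
clock: 23.98
position: [0.5195, 0.2607, 0.2063]
tool_rot: [-1.571, 0.0, -0.149]
force: [-0.0, 0.2, -0.7]
grip_width: 0.0312
```

Request:
drive_tool(
  steps=[25,0,0,-0.5,0,25,0,0,-0.5,0,25,0,0,-0.5,0,25,0,0,0,0,25,0,0,0,0],
)

```text
clock: 24.4
position: [0.5195, 0.261, 0.2048]
tool_rot: [-1.571, 0.0, -0.148]
force: [-0.1, 0.3, -1.1]
grip_width: 0.031
```

Request:
drive_tool(
  steps=[25,0,0,-0.5,0,25,0,0,0,0,25,0,0,0,0,25,0,0,0,0,25,0,0,0,0],
)

```text
clock: 24.82
position: [0.5195, 0.261, 0.2043]
tool_rot: [-1.571, 0.0, -0.148]
force: [0.3, 0.1, -1.3]
grip_width: 0.031
```

Request:
drive_tool(
  steps=[25,0,0,-0.5,0,25,0,0,0,0,25,0,0,0,0,25,0,0,0,0,25,0,0,0,0],
)

```text
clock: 25.23
position: [0.5195, 0.2609, 0.2038]
tool_rot: [-1.571, -0.0, -0.148]
force: [-0.3, -0.0, -0.1]
grip_width: 0.031
```

Request:
drive_tool(
  steps=[25,0,0,-0.5,0,25,0,0,0,0,25,0,0,0,0,25,0,0,0,0,25,0,0,0,0],
)

```text
clock: 25.65
position: [0.5196, 0.261, 0.2035]
tool_rot: [-1.571, -0.0, -0.148]
force: [-1.4, -0.9, 5.3]
grip_width: 0.0312
```

Request:
drive_tool(
  steps=[25,0,0,-0.4,0,25,0,0,0,0,25,0,0,0,0,25,0,0,0,0,25,0,0,0,0],
)

```text
clock: 26.07
position: [0.5197, 0.261, 0.2033]
tool_rot: [-1.57, -0.0, -0.148]
force: [-1.5, -1.3, 9.4]
grip_width: 0.0311
```

The third hole refuses: the foot stops about 1 mm in, with about 10 N upward, while the second passed freely in the same alignment. I'm backing off and returning to the second hole.

Request:
drive_tool(
  steps=[25,0,0,2,0,25,0,0,4,0,25,-1,-5,0,0,25,-2,-12,0,0,25,-2,-12,0,0],
)

```text
clock: 26.48
position: [0.5141, 0.2307, 0.2086]
tool_rot: [-1.571, 0.0, -0.148]
force: [1.5, -0.2, -1.0]
grip_width: 0.031
```

Request:
drive_tool(
  steps=[25,-0.7,-10.5,0,0,25,0,0,0,0,25,0,0,-2,0,25,0,0,-1.5,0,25,0,0,0,0],
)

```text
clock: 26.9
position: [0.5136, 0.2218, 0.2049]
tool_rot: [-1.571, 0.0, -0.148]
force: [-0.0, 0.9, -1.9]
grip_width: 0.0309
```

Request:
drive_tool(
  steps=[25,0.2,-0.2,-0.5,0,25,0,0,-0.5,0,25,0,0,-0.5,0,25,0,0,-0.5,0,25,0,0,0,0],
)

```text
clock: 27.32
position: [0.5139, 0.2213, 0.2033]
tool_rot: [-1.571, 0.0, -0.148]
force: [-0.0, -0.1, -1.8]
grip_width: 0.031
```

Request:
drive_tool(
  steps=[25,0,0,-0.5,0,25,0,0,-0.5,0,25,0,0,0,0,25,0,0,0,0,25,0,0,0,0],
)

```text
clock: 27.73
position: [0.514, 0.2212, 0.2024]
tool_rot: [-1.571, 0.0, -0.148]
force: [-0.0, 0.4, -1.5]
grip_width: 0.0312
```

Request:
drive_tool(
  steps=[25,0,0,-0.5,0,25,0,0,-0.5,0,25,0,0,0,0,25,0,0,0,0,25,0,0,0,0],
)

```text
clock: 28.15
position: [0.514, 0.2212, 0.2014]
tool_rot: [-1.571, 0.0, -0.148]
force: [0.5, 0.0, -1.1]
grip_width: 0.0312
```

Request:
drive_tool(
  steps=[25,0,0,-0.5,0,25,0,0,-0.5,0,25,0,0,-0.5,0,25,0,0,0,0,25,0,0,0,0],
)

```text
clock: 28.57
position: [0.514, 0.2212, 0.1999]
tool_rot: [-1.571, 0.0, -0.148]
force: [0.0, 0.1, -1.2]
grip_width: 0.0308
```

Request:
drive_tool(
  steps=[25,0,0,-1,0,25,0,0,-1,0,25,0,0,-1,0,25,0,0,-1,0,25,0,0,-1,0],
)

```text
clock: 28.98
position: [0.514, 0.2212, 0.1948]
tool_rot: [-1.571, 0.0, -0.148]
force: [0.3, 0.4, -1.5]
grip_width: 0.0311
```

Request:
drive_tool(
  steps=[25,0,0,-1,0,25,0,0,-1,0,25,0,0,-1,0,25,0,0,-1,0,25,0,0,-1,0],
)

```text
clock: 29.4
position: [0.514, 0.2212, 0.1898]
tool_rot: [-1.571, 0.0, -0.148]
force: [0.6, 0.0, -2.1]
grip_width: 0.0306
```

Request:
drive_tool(
  steps=[25,0,0,-2,0,25,0,0,-2,0,25,0,0,-2,0,25,0,0,-2,0,25,0,0,-2,0],
)

```text
clock: 29.82
position: [0.514, 0.2212, 0.1796]
tool_rot: [-1.571, 0.0, -0.148]
force: [-0.0, -0.8, -1.4]
grip_width: 0.031
```

Request:
drive_tool(
  steps=[25,0,0,-2,0,25,0,0,-2,0,25,0,0,-2,0,25,0,0,-2,0,25,0,0,-2,0],
)

```text
clock: 30.23
position: [0.514, 0.2212, 0.1697]
tool_rot: [-1.571, 0.0, -0.148]
force: [-0.2, 0.3, -1.8]
grip_width: 0.0308
```

Request:
drive_tool(
  steps=[25,0,0,-2,0,25,0,0,-2,0,25,0,0,-2,0,25,0,0,-2,0,25,0,0,-2,0],
)

```text
clock: 30.65
position: [0.514, 0.2213, 0.1597]
tool_rot: [-1.571, 0.0, -0.148]
force: [0.4, -1.1, -1.4]
grip_width: 0.0313
```

Request:
drive_tool(
  steps=[25,0,0,-2,0,25,0,0,-2,0,25,0,0,-2,0,25,0,0,-2,0,25,0,0,-2,0],
)

```text
clock: 31.07
position: [0.514, 0.2213, 0.1497]
tool_rot: [-1.571, 0.0, -0.148]
force: [-0.1, 0.7, -1.4]
grip_width: 0.0309
```

Request:
drive_tool(
  steps=[25,0,0,-1,0,25,0,0,-1,0,25,0,0,-1,0,25,0,0,0,0,25,0,0,0,0],
)

```text
clock: 31.48
position: [0.514, 0.2213, 0.1469]
tool_rot: [-1.571, 0.0, -0.148]
force: [0.2, -0.0, -0.8]
grip_width: 0.0312
```

Request:
drive_tool(
  steps=[25,0,0,-1,0,25,0,0,-0.5,0,25,0,0,0,0,25,0,0,0,0,25,0,0,0,0],
)

```text
clock: 31.9
position: [0.514, 0.2212, 0.1454]
tool_rot: [-1.571, 0.0, -0.148]
force: [0.1, -1.0, -0.2]
grip_width: 0.0313
```

Request:
drive_tool(
  steps=[25,0,0,-0.5,0,25,0,0,-0.5,0,25,0,0,-0.5,0,25,0,0,0,0,25,0,0,0,0],
)

```text
clock: 32.32
position: [0.514, 0.2212, 0.1438]
tool_rot: [-1.571, 0.0, -0.148]
force: [-0.1, -0.1, -2.1]
grip_width: 0.0308
```

Request:
drive_tool(
  steps=[25,0,0,-0.5,0,25,0,0,0,0,25,0,0,0,0,25,0,0,0,0,25,0,0,0,0],
)

```text
clock: 32.73
position: [0.514, 0.2213, 0.1434]
tool_rot: [-1.571, 0.0, -0.148]
force: [-0.6, 0.1, -1.9]
grip_width: 0.0309
```

Request:
drive_tool(
  steps=[25,0,0,-0.5,0,25,0,0,0,0,25,0,0,0,0,25,0,0,0,0,25,0,0,0,0],
)

```text
clock: 33.15
position: [0.514, 0.2212, 0.1429]
tool_rot: [-1.571, 0.0, -0.148]
force: [-0.3, 0.2, -2.4]
grip_width: 0.0314
```

Request:
drive_tool(
  steps=[25,0,0,-0.5,0,25,0,0,0,0,25,0,0,0,0,25,0,0,0,0,25,0,0,0,0],
)

```text
clock: 33.57
position: [0.514, 0.2213, 0.1425]
tool_rot: [-1.571, -0.0, -0.148]
force: [-0.4, -0.4, 2.5]
grip_width: 0.0311
```

Request:
drive_tool(
  steps=[25,0,0,-0.4,0,25,0,0,0,0,25,0,0,0,0,25,0,0,0,0,25,0,0,0,0],
)

```text
clock: 33.98
position: [0.5141, 0.2213, 0.1424]
tool_rot: [-1.57, -0.0, -0.148]
force: [-3.7, -0.8, 11.0]
grip_width: 0.0313
```

Cap seated at 0.1425, as predicted. I'll relieve the pressure, release and rise.

Request:
drive_tool(
  steps=[25,0,0,0.4,0,25,0,0,0,0,34,0,0,0,0,40,0,0,0,0,50,0,0,0,0],
)

```text
clock: 34.4
position: [0.5139, 0.2212, 0.1423]
tool_rot: [-1.571, 0.0, -0.148]
force: [0.5, -0.0, 1.6]
grip_width: 0.0498
```

Request:
drive_tool(
  steps=[60,0,0,0,0,60,0,0,0,0,60,0,0,0,0,60,0,0,10,0,60,0,0,20,0],
)

```text
clock: 34.82
position: [0.5131, 0.2208, 0.1716]
tool_rot: [-1.573, 0.002, -0.148]
force: [0.0, 0.2, -0.5]
grip_width: 0.0602
```

Request:
drive_tool(
  steps=[60,0,0,35,0,60,0,0,35,0,60,0,0,35,0,60,-10,-30,20,0,60,-20,-40,0,0],
)

```text
clock: 35.23
position: [0.4873, 0.1553, 0.3015]
tool_rot: [-1.567, -0.005, -0.146]
force: [1.9, -1.4, -0.4]
grip_width: 0.0599
```

Request:
drive_tool(
  steps=[60,0,-40,0,0,60,0,-40,0,0,60,0,-40,0,0,60,0,-20,0,0,60,0,0,0,0],
)

```text
clock: 35.65
position: [0.485, 0.0092, 0.2985]
tool_rot: [-1.571, -0.001, -0.154]
force: [0.3, -0.5, 0.3]
grip_width: 0.0601
```

```bash
python3 - <<'E'
from h import *
im,k=cam("top");s,ks=cam("scene"); o=monitor.observe(); print(o['clock'],o['position'],o['force'])
w=np.zeros((600,800,3),np.uint8); w[:480,:390]=cv2.resize(s[120:280,280:410],None,fx=3,fy=3,interpolation=cv2.INTER_CUBIC)
w[:300,400:]=cv2.resize(im[150:285,165:525],(400,300))[:, :400]; w[300:,400:]=cv2.resize(s[130:260,170:343],(400,300)); save('fin.png',w)
P=ray(k,208.57,222.47,.12); print('cap top centre predicted px scene',(proj(ks,[.514,.2213,.162])-[280,120])*3,'top',proj(k,[.514,.2213,.162]))
E
```

```text
35.75 [0.48536003 0.01346145 0.29805763] [-0.02610326  0.83886882 -0.61076032]
cap top centre predicted px scene [192.67013876 295.11869824] top [205.96365   221.5220209]
```

View pics/fin.png

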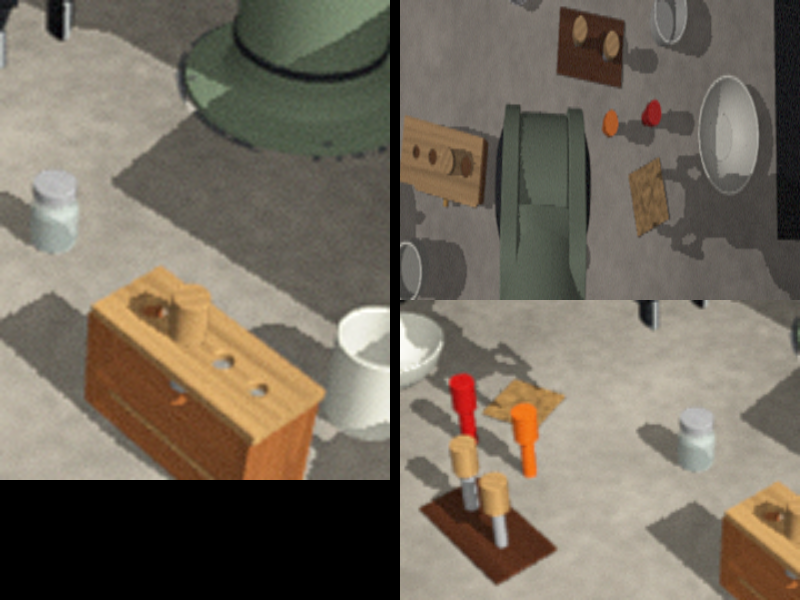

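The cap sits flat and upright on the plate over the second hole. Its top is at about (190,297), against a predicted (193,295). The third and fourth holes are open, both board tubes are standing, and the bystanders look undisturbed. The arm is well clear, so I'm handing in.

```bash
python3 -c "
from workcell import workorder; print(workorder.job_done())"
```

```text
the job is handed in; nothing more can be done
None
```

The coaster's tube is pushed fully home in the second hole (22.2 mm bore), and I handed the job in at about 36 s.

- **Widest hole:** the foot went about 11 mm in without resistance.
- **Second hole:** it went about 9 mm in on the first try, with only about 1.5 mm of sideways play, which points to the 21 mm tube.
- **Third hole:** a gentle try stopped about 1 mm in. I backed off at about 9 N on the wrist (about 11 N counting the tube's weight).
- **Final placing:** back in the second hole it slid down freely until the cap met the plate at the predicted height. The seating push read about 11 N on the wrist (roughly 12–13 N at the plate), and I then released it.

**Last checks:** the final picture shows the cap flat and upright on the plate, within about 1 mm of where it should be. The two board tubes are standing, everything else in view looks undisturbed, and the arm is clear.

**What disagreed:**
- The two cameras differed by about 2–6 mm in x on the hole positions; I settled the centre by touch.
- The y play in the widest hole read about 5.3 mm, where a 21 mm shaft should give 4.2 mm. I put that down to the tube pivoting slightly between the pads.

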